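# Stand the fallen pump dispenser up and work its pump

## Robot

A 6-joint arm with a two-finger parallel gripper is mounted at the origin on the work surface. World frame = base frame: x ahead of the robot, y to its left, z up, the work surface at z = 0. Lengths are in mm, angles in rad, forces in N, time in s.
With the tool pointing down it reaches from about 275 to 1000 mm from the base axis. Payload 8.4 kg.
Tool frame: the origin (TCP) lies on the centre line of the jaws, within the pads' length; the fingertips stand 25 mm ahead of it and the grasp point (between the pads) lies 6 mm ahead of it; z points along the fingers, x is the direction in which the jaws open and shut, and the axes are right-handed (so a half turn about z gives the same grasp; the last joint's range is limited). The gripper opens to 85 mm and grips with 20 to 120 N. Pads are 22 mm wide; open, the fingers measure 114 mm over their backs; the gripper's body (76 mm by 85 mm) begins 54 mm behind the grasp point. The pads swing forward as they close: fully open they stand 13 mm farther back than shut.
Start: joints at [-1.282, 0.353, 1.633, -0, 1.155, -0.002], TCP at [179.198, -598.762, 256.281] pointing down, gripper open.
Joint ranges: [-2.63, 2.63], [-0.92, 2.1], [0.06, 2.66], [-1.3, 4.44], [0, 2.69], [-3.02, 3.02]. Speed limits (rad/s): [2.22, 2.22, 2.79, 3.14, 3.14, 3.14].

## Interface

Orientations are given as [roll, pitch, yaw] about the fixed x, y, z axes, in that order (R = Rz(yaw) Ry(pitch) Rx(roll)).
In Python, from rig import r gives the robot as it stands. The module is installed in compiled form; this text tells all that it offers.
- The arm moves only by the tool jog_arm, never from a script. Its argument "deltas" is a list of rows, each an object with "gripper": the gripper command: -1 is fully open, 1 is shut, values between are in proportion; "translation": the shift along the world's x, y, z in units of 10 cm (1.0 is 10 cm), a list of three; "dr": the turn, a rotation vector about the world's x, y, z in units of pi/2 rad (1.0 is pi/2 rad), a list of three. In form: [{"gripper": gripper, "translation": [x, y, z], "dr": [wx, wy, wz]}, ...]. A call has 1 to 12 rows; each row shifts and turns the commanded pose from where the row before left it; what a row does not reach is not made up. A row lasts 1/12 s, in which the tool goes at most 41.7 mm and 7.16 degrees, less where a joint would pass 70% of its speed; a pose out of reach is approached as far as the arm can. A call with a number of a shift or a turn outside -1 to 1 is refused whole. A call with a gripper value outside its range is refused whole. The fingers move at their own pace and stop on an object; "squeeze" is the grip in N (left out, the last holds). Time passes only in rows, so rows that do not move let the fingers close. It gives the time, the measured TCP pose, the force and the opening at its end, in the units of the state.
- r.sense(): the state, without advancing time (a new reading comes with each control period).
- r.grab_frame(name): name is "side" or "top" or "wrist"; returns the picture (384x512x3 uint8, blue, green, red); there is no depth.
- r.calibration(name): a dict with "mtx" (3x3 intrinsics, pixels), "k1" (the pictures are not rectified: a ray, as slopes to the right and down, at radius r is drawn at 1 + k1 r^2 times it, then the intrinsics apply), "world_from_camera" (4x4, takes a point from camera to world coordinates). Camera axes: x right, y down, z forward; pixel columns grow to the right and rows downward; lengths in mm; the calibration is good to about 2 mm. A picture is of the moment at which its call begins: read the wrist's pose just before it. calibration takes no time and is no camera call; for the wrist camera it gives the pose at the moment of the call.
- r.sign_off(): hands the job in, once; it reports no verdict.
The state is a dict: "clock": time; "qpos": joint angles; "qvel": joint speeds; "joint_efforts": joint torques, N m; "eef_pos": TCP position; "tcp_rot": TCP orientation; "contact_force": force on the tool from outside, world axes, zero at the start; "wrist_torque": the same for the moment, N m; "opening": opening from 0.0 (shut) to 1.0 (fully open).
Only numpy, scipy, OpenCV 4.12 (cv2) and the standard library are available. Lean on these libraries where they do the work, as an engineer would, in place of code of your own. Each camera call takes 0.05 s, during which the arm holds its last target. There are 200 camera calls.

## Task

The green pump dispenser has toppled on the white shelf and its head hangs over the edge: tip it back up so that it stands upright on the shelf board. Then push its black pump head all the way down to its stop and let it spring back up, leaving the dispenser standing, without pushing the bowls, the dabba, the tray or the spoon rest about.

Things in the scene. Friction and masses are not known exactly. Their poses are not given: they have to be found in the camera images.
- bottle: Green pump dispenser, loose, 0.26 to 0.4 kg, mass centre 65 mm above its base. Origin: centre of its underside; own z runs to the pump head, own x is the spout's side. Body 72 x 72 mm, 112 mm tall, then a short cone and the collar. Starts lying on its -x side, spout up, own z level, the body on the board, collar and head sticking out over the front edge.
- base_edge (a point): Middle of the base's -x edge (36 mm from the base's centre): the edge that lies on the board at the start, over which the bottle tips up. It passes its balance after about 60 degrees of tipping and then drops onto its base by itself, spout away from the board's front edge.
- collar (a point): Centre of the top face of the white collar, on the bottle's axis 147 mm from the base. The collar has radius 22 mm and is 21 mm tall. A thin stem (radius 6 mm) leads on to the pump head 13 mm further.
- pump (a joint): Travel of the pump head towards the collar: 0 = up, 0.012 m = fully down on its stop. A spring holds it up: about 2 N to start moving, 8 N at the stop; it springs back when released.
- pump_top (a point): Centre of the flat end face of the black pump head, on the bottle's axis, 175 mm from the base when up. The head has radius 17 mm and is 15 mm tall; its spout, 14 mm wide and 10 mm deep and close to the top, reaches 56 mm from the axis along the bottle's +x. At the start the head's end is 35 to 65 mm beyond the board's front edge, its underside 19 mm higher than the board's top.
- shelf_top (a point): Centre of the upper face of the fixed white shelf board, 120 mm above the table. 280 mm deep along its own x (front edge at x = -140 mm, facing the robot and its right), 560 mm wide along its own y, 18 mm thick, on four turned legs. A steel hook rail with S-hooks runs under it, 35 mm behind the front edge and 40 mm below the top.
- bowls: Stack of three nested steel bowls, loose, 124 mm across and 62 mm high, standing on the board at one end. Origin: centre of the underside. Leave alone.
- dabba: Round aluminium tin with a lid, loose, 92 mm across and 118 mm high, standing on the board at the other end. Origin: centre of the underside. Leave alone.
- tray: Black plastic tray, loose, 130 x 200 x 22 mm, lying on the table to the robot's left. Origin: centre of the underside. Leave alone.
- spoon_rest: Blue ceramic spoon rest, loose, 90 mm round dish with a 50 mm tab, 10 mm high, lying on the table to the robot's right. Origin: centre of the dish's underside. Leave alone.
There are look-alikes about, which are no part of the job. Of the things shaped like the bottle, the green one is meant.

How it is judged (in metres and radians):
On the way, in this order (a step that is already met when the one before it is completed fails the run):
1. the dispenser stands upright and still on the board (angle between bottle's own z axis and vertical below 0.1 rad and z of bottle in the frame of shelf_top between -0.006 and 0.008 m and x of bottle in the frame of shelf_top between -0.125 and 0.125 m and y of bottle in the frame of shelf_top between -0.265 and 0.265 m and linear speed of bottle below 0.03 m/s and angular speed of bottle below 0.3 rad/s), for 0.3 s.
2. with the dispenser standing, the pump head is pushed down to its stop (angle between bottle's own z axis and vertical below 0.1 rad and z of bottle in the frame of shelf_top between -0.006 and 0.008 m and x of bottle in the frame of shelf_top between -0.125 and 0.125 m and y of bottle in the frame of shelf_top between -0.265 and 0.265 m and value of joint pump above 0.0105 m), for 0.05 s.
At the end, for the whole second after the job is handed in: The dispenser stands on the shelf board with its base centre at least 15 mm inside the board's edges, within 0.1 rad of upright and at rest, and the pump head has sprung back up to within 2 mm (all of step 1 and value of joint pump below 0.002 m); the robot touches nothing.
It fails at once if the bowls is pushed more than 30 mm or tipped over (distance of bowls from where it was at the start of the episode above 0.03 m or angle between bowls's own z axis and vertical above 0.5 rad).
It fails at once if the dabba is pushed more than 30 mm or tipped over (distance of dabba from where it was at the start of the episode above 0.03 m or angle between dabba's own z axis and vertical above 0.5 rad).
It fails at once if the tray is pushed more than 30 mm or tipped over (distance of tray from where it was at the start of the episode above 0.03 m or angle between tray's own z axis and vertical above 0.5 rad).
It fails at once if the spoon rest is pushed more than 30 mm or tipped over (distance of spoon_rest from where it was at the start of the episode above 0.03 m or angle between spoon_rest's own z axis and vertical above 0.5 rad).
It fails at once if the dispenser falls off the shelf (height (world z) of pump_top below 0.08 m).
It also fails if it takes over 64 s, if anything falls off the work surface, if the arm or the gripper's body presses on something with over 40 N, if the wrist force passes 120 N, or if a joint passes its speed limit or range.

## Working session

There is one attempt and no reset: what is moved stays moved. The work goes in short steps, Python scripts to look and compute and a tool call to move; the robot and the scene stay as the last step left them, time stands still between calls to the robot, and variables do not carry over. Pictures are saved under pics/ and viewed, about 8 in all and at most 12, crops included, and the job is handed in when it is done.

Besides the shell and the picture viewer there is one more tool, called after "Emit:" as name(argument=value, ...), one argument or row to a line, values as JSON. jog_arm: Moves the arm, as the interface text tells. Shifts and turns lie within -1 to 1; 1 stands for 10 cm of shift or pi/2 rad of turn. Its arguments: {"type":"object","properties":{"deltas":{"type":"array"},"squeeze":{"type":"number"}},"required":["deltas"]}

```bash
mkdir -p pics; cat > h.py <<'E'
import numpy as np, cv2
from rig import r
def ray(name,uv):
    c=r.calibration(name);K=np.array(c["mtx"],float);T=np.array(c["world_from_camera"],float)
    d=(np.array(uv,float)-K[:2,2])/[K[0,0],K[1,1]];s=d.copy()
    for _ in range(20): s=d/(1+c["k1"]*(s@s))
    return T[:3,3],T[:3,:3]@np.array([s[0],s[1],1.])
def onz(name,uv,z):
    o,d=ray(name,uv);return o+d*(z-o[2])/d[2]
def two(n1,a,n2,b):
    o1,d1=ray(n1,a);o2,d2=ray(n2,b)
    t=np.linalg.lstsq(np.c_[d1,-d2],o2-o1,rcond=None)[0]
    p,q=o1+t[0]*d1,o2+t[1]*d2
    return (p+q)/2,np.linalg.norm(p-q)
def proj(name,p):
    c=r.calibration(name);K=np.array(c["mtx"],float);T=np.linalg.inv(np.array(c["world_from_camera"],float))
    x=T[:3,:3]@np.array(p,float)+T[:3,3];s=x[:2]/x[2];s=s*(1+c["k1"]*(s@s));return K[:2,:2]@s+K[:2,2]
E
python3 - <<'E'
from h import *
a=r.grab_frame("side");b=r.grab_frame("top")
cv2.imwrite("pics/side_raw.png",a);cv2.imwrite("pics/top_raw.png",b)
cv2.imwrite("pics/side0.png",cv2.resize(a,(800,600)));cv2.imwrite("pics/top0.png",cv2.resize(b,(800,600)))
print(r.sense())
for n in("side","top"):print(np.array(r.calibration(n)["world_from_camera"]).round(2))
E
```

```text
{'clock': 0.1, 'qpos': array([-1.28238514e+00,  3.53607673e-01,  1.63404846e+00,  2.11546130e-06,
        1.15517190e+00, -2.38681914e-03]), 'qvel': array([ 0.00212781,  0.00079416, -0.00386568, -0.00069241,  0.00178051,
        0.00016137]), 'joint_efforts': array([-4.18873633e-04, -6.06356907e+01, -3.42818105e+01, -9.74623117e-05,
        3.84361818e-03,  2.67795497e-05]), 'eef_pos': array([ 179.09783481, -598.39083714,  255.62358188]), 'tcp_rot': array([-3.14158777e+00,  1.23537074e-03, -1.27999918e+00]), 'contact_force': array([ 0.13932768, -1.01835679,  1.25110671]), 'wrist_torque': array([0.0210826 , 0.00576223, 0.03756054]), 'opening': 1.0019445200244563}
[[-9.70000e-01 -1.80000e-01  1.90000e-01  2.45340e+02]
 [-2.60000e-01  6.10000e-01 -7.50000e-01  1.23804e+03]
 [ 2.00000e-02 -7.70000e-01 -6.40000e-01  1.16017e+03]
 [ 0.00000e+00  0.00000e+00  0.00000e+00  1.00000e+00]]
[[-2.00000e-02 -9.90000e-01  1.60000e-01  2.93860e+02]
 [-1.00000e+00  2.00000e-02  2.00000e-02  1.76000e+01]
 [-2.00000e-02 -1.60000e-01 -9.90000e-01  1.68621e+03]
 [ 0.00000e+00  0.00000e+00  0.00000e+00  1.00000e+00]]
```

View pics/side0.png

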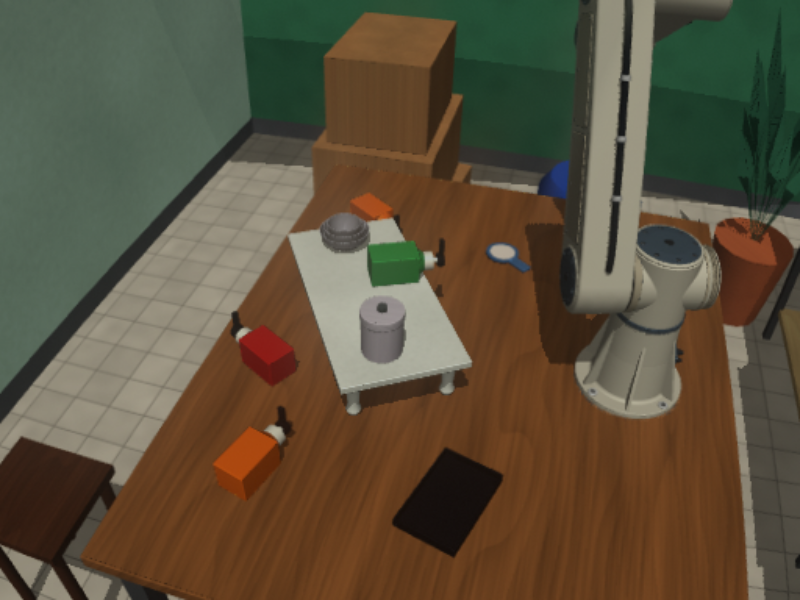

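View pics/top0.png

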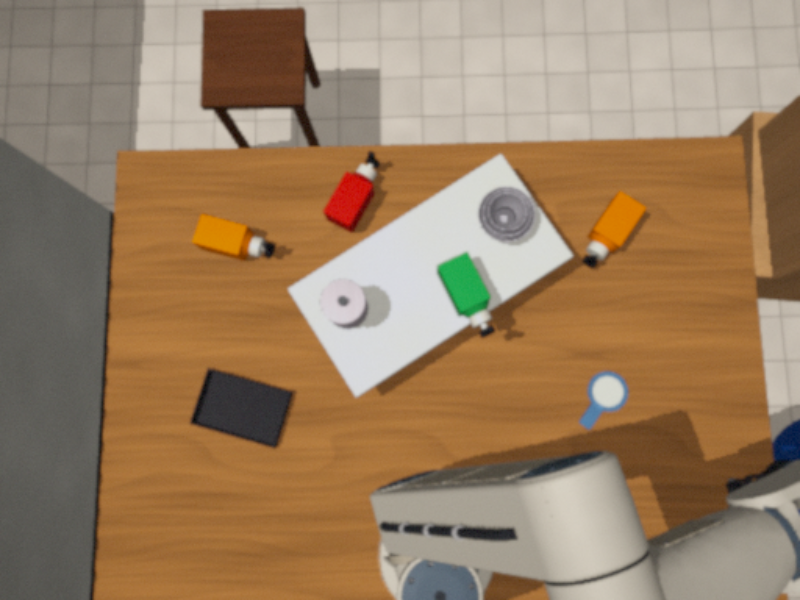

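Both views show the same layout. In the top view (800x600 pixels) the green dispenser is on the shelf at (465,285), with its head at (486,327). The look-alikes are red at (350,200) and orange at (220,235) and (617,215), all lying on the table. Only the green one is on the board with its head over the edge, so it is the target.

```bash
cat > m.py <<'E'
from h import *
b=cv2.imread("pics/top_raw.png");a=cv2.imread("pics/side_raw.png")
C=[onz("top",np.array(p)*.64,120) for p in [(288,290),(502,153),(574,256),(356,397)]]
for c in C:print("corner",c.round(0))
print("sizes",[np.linalg.norm(C[i]-C[(i+1)%4]).round() for i in range(4)],"centre",np.mean(C,0).round(1))
L=[]
w=(C[1]-C[0]+C[2]-C[3]);print("yaw of long side",np.degrees(np.arctan2(w[1],w[0])))
h=cv2.cvtColor(b,cv2.COLOR_BGR2HSV)
m=cv2.inRange(h,(50,120,60),(85,255,255));
cs=max(cv2.findContours(m,cv2.RETR_EXTERNAL,cv2.CHAIN_APPROX_NONE)[0],key=cv2.contourArea)
bx=cv2.boxPoints(cv2.minAreaRect(cs));P=np.array([onz("top",p,192) for p in bx]);print("green box px",bx.round(1),"\n",P.round(1),np.linalg.norm(P-np.roll(P,1,0),axis=1))
k=cv2.inRange(b,(0,0,0),(45,45,45));k[:185]=0;k[230:]=0;k[:,:290]=0;k[:,330:]=0
ck=max(cv2.findContours(k,cv2.RETR_EXTERNAL,cv2.CHAIN_APPROX_NONE)[0],key=cv2.contourArea)
print("black",cv2.minAreaRect(ck),cv2.contourArea(ck))
c1=cv2.resize(b[140:250,230:370],None,fx=5.5,fy=5.4,interpolation=cv2.INTER_CUBIC)
cv2.imwrite("pics/crop.png",c1)
E
python3 m.py
```

```text
corner [574. 309. 120.]
corner [ 874. -166.  120.]
corner [ 637. -313.  120.]
corner [341. 162. 120.]
sizes [np.float64(562.0), np.float64(279.0), np.float64(559.0), np.float64(275.0)] centre [606.6  -1.8 120. ]
yaw of long side -57.93555600090193
green box px [[279.  171. ]
 [298.6 161.2]
 [315.  194. ]
 [295.4 203.8]] 
 [[ 603.3  -11.7  192. ]
 [ 634.4  -76.   192. ]
 [ 525.5 -125.5  192. ]
 [ 495.   -61.7  192. ]] [119.30572439  71.52601851 119.60947465  70.65151453]
black ((311.20001220703125, 211.9000244140625), (1.7888542413711548, 6.708203315734863), 63.43495178222656) 7.5
```

View pics/crop.png

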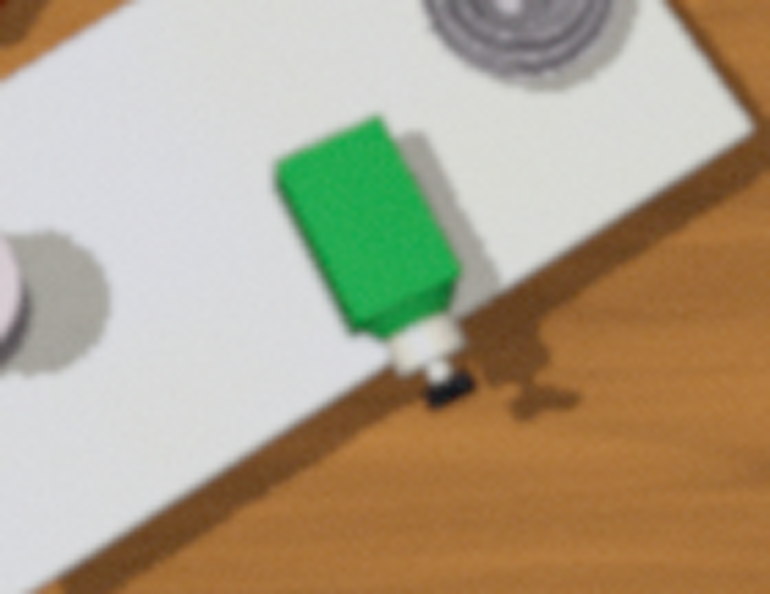

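The crop confirms it: the green bottle has its collar at crop (427,340) and black head at (450,390) past the board edge, and the body is on the board. I'll check the predicted head position against both views.

```bash
python3 - <<'E'
from h import *
P=np.array([[603.3,-11.7],[634.4,-76],[525.5,-125.5],[495,-61.7]])
B=(P[0]+P[1])/2;F=(P[2]+P[3])/2;d=(F-B)/np.linalg.norm(F-B);print("base",B,"dir",d)
T=np.r_[B+175*d,156];S=np.r_[B+170*d,212];Cc=np.r_[B+136*d,156]
C0=np.array([606.6,-1.8]);u=np.array([-.848,-.53]);print("overhang",(T[:2]-C0)@u-140)
a=cv2.imread("pics/side_raw.png");b=cv2.imread("pics/top_raw.png")
for n,i in(("top",b),("side",a)):
    for p,c in((T,(0,0,255)),(S,(255,0,255)),(Cc,(255,0,0))):
        q=proj(n,p);print(n,q.round(1));i=cv2.circle(cv2.resize(i,None,fx=1,fy=1),tuple(int(v) for v in q.round()),1,c,-1)
    q=proj(n,T).astype(int);z=i[q[1]-45:q[1]+30,q[0]-55:q[0]+45]
    globals()[n]=cv2.resize(z,None,fx=4,fy=6,interpolation=cv2.INTER_NEAREST) if 0 else cv2.resize(z,(400,300),interpolation=cv2.INTER_NEAREST)
cv2.imwrite("pics/chk.png",np.hstack([top,side]))
E
```

```text
base [618.85 -43.85] dir [-0.90914408 -0.41648175]
overhang 45.44416322618849
top [312.  215.7]
top [312.8 212.3]
top [306.7 205. ]
side [285.7 165.1]
side [285.3 152.7]
side [275.3 166. ]
```

View pics/chk.png

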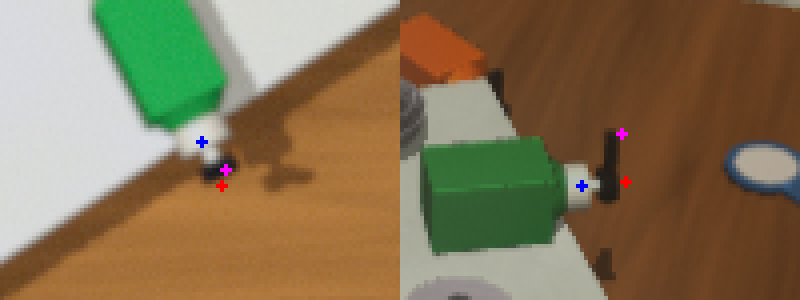

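Emit:
jog_arm(
  deltas=[
    {"gripper": -1,"translation": [0.23,0.4,0.1],"dr": [0,0,0.03]},
    {"gripper": -1,"translation": [0.23,0.4,0.1],"dr": [0,0,0.03]},
    {"gripper": -1,"translation": [0.23,0.4,0.1],"dr": [0,0,0.028]},
    {"gripper": -1,"translation": [0.23,0.4,0.1],"dr": [0,0,0]},
    {"gripper": -1,"translation": [0.23,0.4,0.1],"dr": [0,0,0]},
    {"gripper": -1,"translation": [0.23,0.4,0.1],"dr": [0,0,0]},
    {"gripper": -1,"translation": [0.23,0.4,0.0],"dr": [0,0,0]},
    {"gripper": -1,"translation": [0.23,0.4,0.0],"dr": [0,0,0]},
    {"gripper": -1,"translation": [0.23,0.4,0.0],"dr": [0,0,0]},
    {"gripper": -1,"translation": [0.23,0.4,0.0],"dr": [0,0,0]},
    {"gripper": -1,"translation": [0.2,0.4,0.0],"dr": [0,0,0]},
    {"gripper": -1,"translation": [0.2,0.35,0.0],"dr": [0,0,0]},
  ],
)

```text
clock: 1.1
eef_pos: [422.9, -168.0, 309.2]
tcp_rot: [3.142, 0.0, -1.142]
contact_force: [1.1, -0.7, -0.1]
opening: 1.002
```

Projected points sit about 5 mm too far outward in both views, so I shift the bottle estimate 5 mm inward: base edge at about (623,-42), overhang about 40 mm, which is in the given range. Next I tilt the tool 60° above the head.

Emit:
jog_arm(
  deltas=[
    {"gripper": -1,"translation": [0.04,0.05,-0.03],"dr": [0.031,-0.0683,0]},
    {"gripper": -1,"translation": [0.04,0.05,-0.03],"dr": [0.031,-0.0683,0]},
    {"gripper": -1,"translation": [0.04,0.05,-0.03],"dr": [0.031,-0.0683,0]},
    {"gripper": -1,"translation": [0.04,0.05,-0.03],"dr": [0.031,-0.0683,0]},
    {"gripper": -1,"translation": [0.04,0.05,-0.03],"dr": [0.031,-0.0683,0]},
    {"gripper": -1,"translation": [0.04,0.05,-0.03],"dr": [0.031,-0.0683,0]},
    {"gripper": -1,"translation": [0.04,0.05,-0.03],"dr": [0.031,-0.0683,0]},
    {"gripper": -1,"translation": [0.04,0.05,-0.03],"dr": [0.031,-0.0683,0]},
    {"gripper": -1,"translation": [0.04,0.06,-0.03],"dr": [0.028,-0.061,0]},
    {"gripper": -1,"translation": [0.04,0.06,-0.03],"dr": [0,0,0]},
    {"gripper": -1,"translation": [0,0,0],"dr": [0,0,0]},
    {"gripper": -1,"translation": [0,0,0],"dr": [0,0,0]},
  ],
)

```text
clock: 2.1
eef_pos: [460.5, -118.4, 279.4]
tcp_rot: [-2.155, 0.005, -1.135]
contact_force: [0.5, -0.2, -0.0]
opening: 1.0
```

```bash
cat > s.py <<'E'
from h import *
from scipy.spatial.transform import Rotation as R
s=r.sense();A=R.from_euler("xyz",s["tcp_rot"]).as_matrix()
print("tcp",s["eef_pos"].round(1),"x",A[:,0].round(3),"z",A[:,2].round(3),"q",s["qpos"].round(2),"F",s["contact_force"].round(1),"open",round(s["opening"],3),"t",s["clock"])
E
python3 s.py; python3 - <<'E'
from h import *
w=r.grab_frame("wrist");cv2.imwrite("pics/w1.png",w)
d=np.array([-.909,-.4165,0])
for k,h in((175,0),(170,56),(136,0),(150,36)):print(k,h,proj("wrist",np.array([623.5,-42,156])+k*d+[0,0,h]).round(1))
E
```

```text
tcp [ 460.5 -118.4  279.4] x [ 0.422 -0.907 -0.005] z [ 0.755  0.354 -0.551] q [-0.81  0.06  2.35  1.35  0.95 -0.67] F [ 0.5 -0.2 -0. ] open 1.0 t 2.1
175 0 [250.8 323.9]
170 56 [250.1 297.6]
136 0 [251.3 279.1]
150 36 [250.8 279.9]
```

View pics/w1.png

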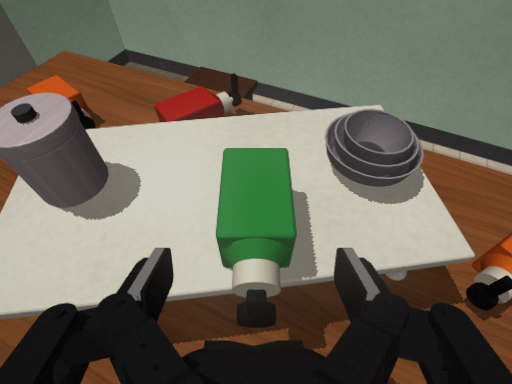

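In the wrist view the bottle axis is at column ~256, with the head from (256,290) to (256,327), and the jaws are centred at ~254. That is within a few mm, so I descend straight down with the jaws either side of the head.

Emit:
jog_arm(
  deltas=[
    {"gripper": -1,"translation": [0.02,0,-0.2],"dr": [0,0,0]},
    {"gripper": -1,"translation": [0.02,-0.02,-0.2],"dr": [0,0,0]},
    {"gripper": -1,"translation": [0,0,-0.2],"dr": [0,0,0]},
    {"gripper": -1,"translation": [0,0,-0.2],"dr": [0,0,0]},
    {"gripper": -1,"translation": [0,0,-0.2],"dr": [0,0,0]},
    {"gripper": -1,"translation": [0,0,-0.1],"dr": [0,0,0]},
    {"gripper": -1,"translation": [0,0,-0.1],"dr": [0,0,0]},
    {"gripper": -1,"translation": [0,0,0],"dr": [0,0,0]},
    {"gripper": -1,"translation": [0,0,0],"dr": [0,0,0]},
  ],
)

```text
clock: 2.9
eef_pos: [465.1, -120.5, 160.0]
tcp_rot: [-2.152, 0.003, -1.134]
contact_force: [0.4, -0.3, 0.4]
opening: 1.002
```

```bash
python3 s.py; python3 - <<'E'
from h import *
w=r.grab_frame("wrist");cv2.imwrite("pics/w2.png",w)
E
```

```text
tcp [ 465.1 -120.5  160. ] x [ 0.423 -0.906 -0.003] z [ 0.757  0.355 -0.549] q [-0.81  0.39  2.42  1.66  0.92 -1.16] F [ 0.4 -0.3  0.4] open 1.002 t 2.9
```

View pics/w2.png

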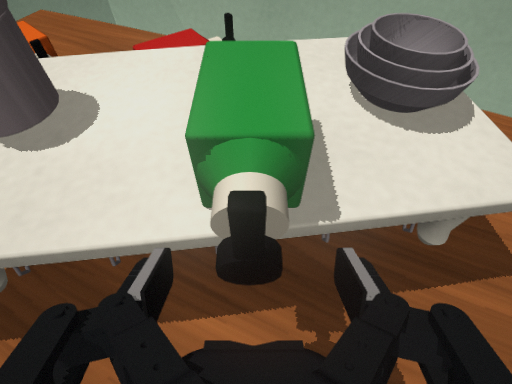

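```bash
python3 - <<'E'
from h import *
p=np.array([465.1,-120.5,160]);z=np.array([.757,.355,-.549])
for k in(0,6,12,25):print(k,proj("wrist",p+k*z).round(1))
d=np.array([-.909,-.4165,0])
for k in(175,167,160):print(k,proj("wrist",np.array([625.5,-46.5,156])+k*d).round(1))
E
```

```text
0 [251.8 275.2]
6 [251.8 268.1]
12 [251.9 261.5]
25 [252.  248.9]
175 [251.  274.9]
167 [251.1 260.2]
160 [251.3 248. ]
```

Emit:
jog_arm(
  deltas=[
    {"gripper": 1,"translation": [-0.01,0.02,0],"dr": [0,0,0]},
    {"gripper": 1,"translation": [0,0,0],"dr": [0,0,0]},
    {"gripper": 1,"translation": [0,0,0],"dr": [0,0,0]},
    {"gripper": 1,"translation": [0,0,0],"dr": [0,0,0]},
    {"gripper": 1,"translation": [0,0,0],"dr": [0,0,0]},
    {"gripper": 1,"translation": [0,0,0],"dr": [0,0,0]},
    {"gripper": 1,"translation": [0,0,0],"dr": [0,0,0]},
    {"gripper": 1,"translation": [0,0,0],"dr": [0,0,0]},
  ],
  squeeze=35,
)

```text
clock: 3.62
eef_pos: [463.5, -118.7, 159.8]
tcp_rot: [-2.151, 0.003, -1.136]
contact_force: [-1.6, -0.5, 4.5]
opening: 0.382
```

```bash
python3 s.py; python3 - <<'E'
from h import *
from scipy.spatial.transform import Rotation as R
# arc plan: rotate TCP about base edge, axis +y_b; negative of the earlier tilt
s=r.sense();e=np.array([625.5,-46.5,120.]);ax=np.array([-.4165,.909,0])  # rotation carrying inward->down
# sign check: outward x? want head (outward) -> up
out=np.array([-.909,-.4165,0]);print("chk",np.cross(ax,out))
p=s["eef_pos"]-e
N=12;st=90/N
prev=p
for i in range(1,N+1):
    q=R.from_rotvec(ax*np.radians(st*i)).apply(p);print(st*i,((q-prev)/100).round(3),(q+e).round(0));prev=q
print("dr for 6deg",(ax*6/90).round(4))
E
```

```text
tcp [ 463.5 -118.7  159.8] x [ 0.421 -0.907 -0.003] z [ 0.758  0.354 -0.548] q [-0.81  0.39  2.42  1.66  0.92 -1.17] F [-1.6 -0.5  4.5] open 0.382 t 3.6167
chk [0.         0.         0.99975325]
7.5 [0.061 0.028 0.228] [ 470. -116.  183.]
15.0 [0.088 0.04  0.217] [ 478. -112.  204.]
22.5 [0.113 0.052 0.203] [ 490. -107.  225.]
30.0 [0.136 0.062 0.185] [ 503. -101.  243.]
37.5 [0.156 0.072 0.164] [519. -93. 260.]
45.0 [0.175 0.08  0.14 ] [536. -85. 274.]
52.5 [0.19  0.087 0.114] [555. -77. 285.]
60.0 [0.202 0.092 0.086] [575. -67. 293.]
67.5 [0.21  0.096 0.056] [596. -58. 299.]
75.0 [0.215 0.098 0.025] [618. -48. 302.]
82.5 [ 0.216  0.099 -0.006] [640. -38. 301.]
90.0 [ 0.213  0.098 -0.037] [661. -28. 297.]
dr for 6deg [-0.0278  0.0606  0.    ]
```

The jaws hold the head (opening 0.382, about 32 mm). I swing it up along the arc, first 45°.

Emit:
jog_arm(
  deltas=[
    {"gripper": 1,"translation": [0.028,0.012,0.115],"dr": [-0.0174,0.0379,0]},
    {"gripper": 1,"translation": [0.034,0.016,0.113],"dr": [-0.0174,0.0379,0]},
    {"gripper": 1,"translation": [0.041,0.019,0.11],"dr": [-0.0174,0.0379,0]},
    {"gripper": 1,"translation": [0.047,0.021,0.107],"dr": [-0.0174,0.0379,0]},
    {"gripper": 1,"translation": [0.054,0.025,0.104],"dr": [-0.0174,0.0379,0]},
    {"gripper": 1,"translation": [0.06,0.027,0.1],"dr": [-0.0174,0.0379,0]},
    {"gripper": 1,"translation": [0.065,0.03,0.095],"dr": [-0.0174,0.0379,0]},
    {"gripper": 1,"translation": [0.071,0.032,0.09],"dr": [-0.0174,0.0379,0]},
    {"gripper": 1,"translation": [0.076,0.035,0.085],"dr": [-0.0174,0.0379,0]},
    {"gripper": 1,"translation": [0.081,0.037,0.079],"dr": [-0.0174,0.0379,0]},
    {"gripper": 1,"translation": [0.085,0.039,0.073],"dr": [-0.0174,0.0379,0]},
    {"gripper": 1,"translation": [0.09,0.041,0.067],"dr": [-0.0174,0.0379,0]},
  ],
)

```text
clock: 4.62
eef_pos: [533.5, -85.5, 268.2]
tcp_rot: [-2.906, 0.009, -1.138]
contact_force: [-1.5, -0.5, 2.9]
opening: 0.38
```

```bash
python3 s.py; python3 - <<'E'
from h import *
a=r.grab_frame("side");cv2.imwrite("pics/s3.png",cv2.resize(a[110:270,160:380],(800,582)))
E
```

```text
tcp [533.5 -85.5 268.2] x [ 0.419 -0.908 -0.009] z [ 0.208  0.106 -0.972] q [-0.25  0.13  1.93  0.2   0.92  0.78] F [-1.5 -0.5  2.9] open 0.38 t 4.6167
```

View pics/s3.png

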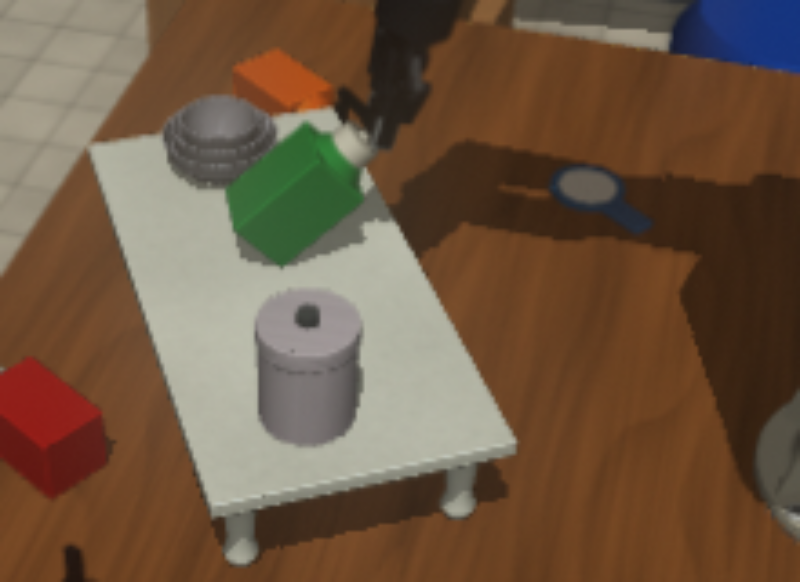

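It has tipped about 43° and the base edge is still on the board. I swing it the rest of the way.

Emit:
jog_arm(
  deltas=[
    {"gripper": 1,"translation": [0.096,0.043,0.07],"dr": [-0.018,0.039,0]},
    {"gripper": 1,"translation": [0.1,0.045,0.062],"dr": [-0.018,0.039,0]},
    {"gripper": 1,"translation": [0.102,0.046,0.054],"dr": [-0.018,0.039,0]},
    {"gripper": 1,"translation": [0.105,0.047,0.046],"dr": [-0.018,0.039,0]},
    {"gripper": 1,"translation": [0.107,0.048,0.038],"dr": [-0.018,0.039,0]},
    {"gripper": 1,"translation": [0.108,0.049,0.03],"dr": [-0.018,0.039,0]},
    {"gripper": 1,"translation": [0.109,0.05,0.02],"dr": [-0.018,0.039,0]},
    {"gripper": 1,"translation": [0.11,0.05,0.012],"dr": [-0.018,0.039,0]},
    {"gripper": 1,"translation": [0.11,0.05,0.004],"dr": [-0.018,0.039,0]},
    {"gripper": 1,"translation": [0.109,0.05,-0.004],"dr": [-0.018,0.039,0]},
    {"gripper": 1,"translation": [0.108,0.049,-0.012],"dr": [-0.018,0.039,0]},
    {"gripper": 1,"translation": [0.1,0.046,-0.015],"dr": [-0.018,0.039,0]},
  ],
)

```text
clock: 5.67
eef_pos: [660.4, -27.5, 297.6]
tcp_rot: [2.568, 0.009, -1.145]
contact_force: [1.2, -0.4, 3.1]
opening: 0.379
```

```bash
python3 s.py; python3 - <<'E'
from h import *
a=r.grab_frame("side");cv2.imwrite("pics/s4.png",cv2.resize(a[110:270,160:380],(800,582)))
E
```

```text
tcp [660.4 -27.5 297.6] x [ 0.413 -0.911 -0.009] z [-0.497 -0.217 -0.84 ] q [ 0.05  0.67  1.14 -0.2   1.87  1.19] F [ 1.2 -0.4  3.1] open 0.379 t 5.6667
```

View pics/s4.png

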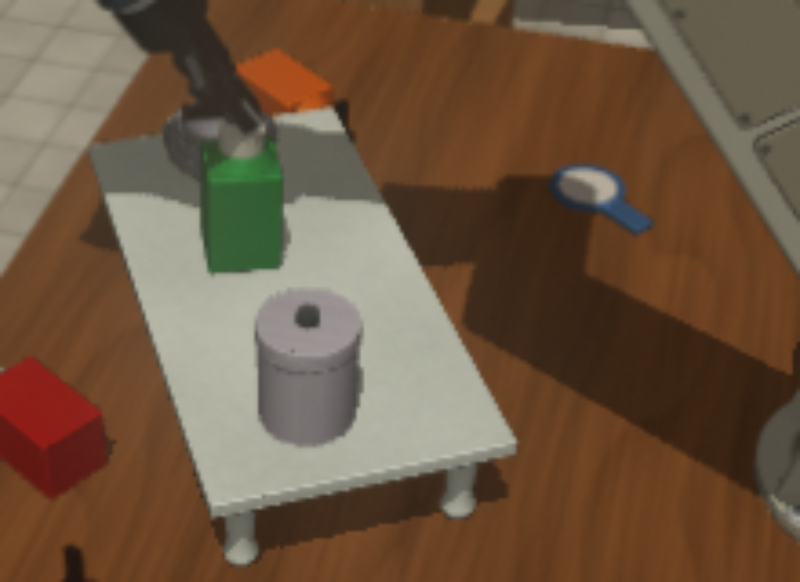

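It looks upright. I release, wait for it to settle, then retreat straight up.

Emit:
jog_arm(
  deltas=[
    {"gripper": -1,"translation": [0,0,0],"dr": [0,0,0]},
    {"gripper": -1,"translation": [0,0,0],"dr": [0,0,0]},
    {"gripper": -1,"translation": [0,0,0],"dr": [0,0,0]},
    {"gripper": -1,"translation": [0,0,0],"dr": [0,0,0]},
    {"gripper": -1,"translation": [0,0,0],"dr": [0,0,0]},
    {"gripper": -1,"translation": [0,0,0],"dr": [0,0,0]},
    {"gripper": -1,"translation": [0,0,0.15],"dr": [0,0,0]},
    {"gripper": -1,"translation": [0,0,0.2],"dr": [0,0,0]},
    {"gripper": -1,"translation": [0,0,0.2],"dr": [0,0,0]},
    {"gripper": -1,"translation": [0,0,0.2],"dr": [0,0,0]},
    {"gripper": -1,"translation": [0,0,0.2],"dr": [0,0,0]},
    {"gripper": -1,"translation": [0,0,0],"dr": [0,0,0]},
  ],
)

```text
clock: 6.72
eef_pos: [660.3, -28.1, 398.7]
tcp_rot: [2.577, 0.006, -1.146]
contact_force: [-0.9, -0.1, -0.4]
opening: 1.004
```

Emit:
jog_arm(
  deltas=[
    {"gripper": 1,"translation": [0,0,0],"dr": [0.027,-0.061,0]},
    {"gripper": 1,"translation": [0,0,0],"dr": [0.027,-0.061,0]},
    {"gripper": 1,"translation": [0,0,0],"dr": [0.027,-0.061,0]},
    {"gripper": 1,"translation": [0,0,0],"dr": [0.027,-0.061,0]},
    {"gripper": 1,"translation": [0,0,0],"dr": [0.027,-0.061,0]},
    {"gripper": 1,"translation": [0,0,0],"dr": [0.0135,-0.0305,0]},
    {"gripper": 1,"translation": [0,0,0],"dr": [0,0,0]},
    {"gripper": 1,"translation": [0,0,0],"dr": [0,0,0]},
    {"gripper": 1,"translation": [0,0,0],"dr": [0,0,0]},
  ],
)

```text
clock: 7.47
eef_pos: [659.7, -28.0, 392.9]
tcp_rot: [-3.138, 0.003, -1.142]
contact_force: [0.6, -0.3, 0.4]
opening: 0.002
```

```bash
python3 s.py; python3 - <<'E'
from h import *
a=r.grab_frame("side");b=r.grab_frame("top");w=r.grab_frame("wrist")
cv2.imwrite("pics/s5.png",np.hstack([cv2.resize(a[110:210,190:290],(400,400),interpolation=2),cv2.resize(w,(400,300))[:, :] if 0 else cv2.copyMakeBorder(cv2.resize(w,(400,300)),0,100,0,0,0)]))
cv2.imwrite("pics/w5.png",w);cv2.imwrite("pics/a5.png",a)
p=r.sense()["eef_pos"]
for k in (25,100):print(proj("wrist",p-[0,0,k]))
print(proj("wrist",[659,-28,295]),proj("side",[659,-28,295]))
E
```

```text
tcp [659.7 -28.  392.9] x [ 0.415 -0.91  -0.003] z [ 0.002  0.004 -1.   ] q [-0.05  0.32  1.39  0.    1.44  1.1 ] F [ 0.6 -0.3  0.4] open 0.002 t 7.4667
[252.17679085 246.03521973]
[252.7774424  199.41135677]
[252.58718417 202.09720217] [225.67389459 137.37559835]
```

View pics/s5.png

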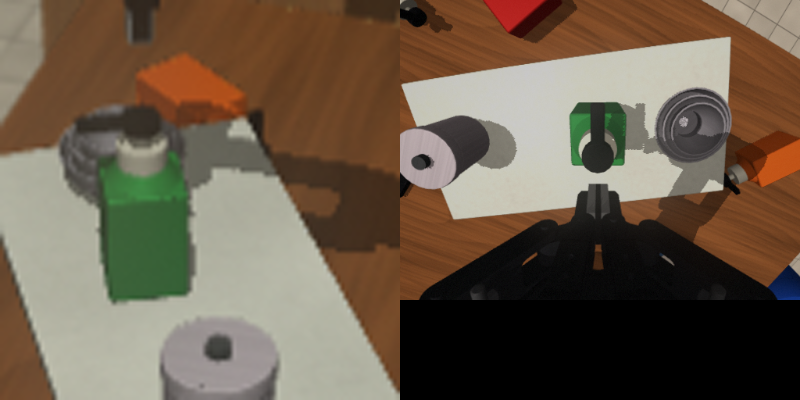

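The dispenser is standing. In the wrist view its head is centred at px (252,201), and (659,-28,295) projects to (252.6,202.1), so the shut fingers are already over it. I press down.

Emit:
jog_arm(
  deltas=[
    {"gripper": 1,"translation": [0,0,-0.25],"dr": [0,0,0]},
    {"gripper": 1,"translation": [0,0,-0.2],"dr": [0,0,0]},
    {"gripper": 1,"translation": [0,0,-0.1],"dr": [0,0,0]},
    {"gripper": 1,"translation": [0,0,-0.1],"dr": [0,0,0]},
    {"gripper": 1,"translation": [0,0,-0.04],"dr": [0,0,0]},
    {"gripper": 1,"translation": [0,0,-0.04],"dr": [0,0,0]},
    {"gripper": 1,"translation": [0,0,-0.04],"dr": [0,0,0]},
    {"gripper": 1,"translation": [0,0,-0.03],"dr": [0,0,0]},
    {"gripper": 1,"translation": [0,0,-0.03],"dr": [0,0,0]},
    {"gripper": 1,"translation": [0,0,0],"dr": [0,0,0]},
    {"gripper": 1,"translation": [0,0,0],"dr": [0,0,0]},
  ],
)

```text
clock: 8.53
eef_pos: [660.1, -27.9, 311.0]
tcp_rot: [-3.135, 0.002, -1.142]
contact_force: [-3.1, 0.4, 6.4]
opening: -0.001
```

```bash
python3 s.py
```

```text
tcp [660.1 -27.9 311. ] x [ 0.415 -0.91  -0.002] z [ 0.005  0.005 -1.   ] q [-0.05  0.36  1.5   0.    1.28  1.09] F [-3.1  0.4  6.4] open -0.001 t 8.5333
```

Contact at 6.4 N, with the head partly down. I continue in small steps.

Emit:
jog_arm(
  deltas=[
    {"gripper": 1,"translation": [0,0,-0.02],"dr": [0,0,0]},
    {"gripper": 1,"translation": [0,0,-0.02],"dr": [0,0,0]},
    {"gripper": 1,"translation": [0,0,0],"dr": [0,0,0]},
    {"gripper": 1,"translation": [0,0,0],"dr": [0,0,0]},
  ],
)

```text
clock: 8.87
eef_pos: [660.3, -28.0, 308.1]
tcp_rot: [-3.134, 0.001, -1.142]
contact_force: [-3.2, 1.1, 10.8]
opening: -0.001
```

Emit:
jog_arm(
  deltas=[
    {"gripper": 1,"translation": [0,0,-0.015],"dr": [0,0,0]},
    {"gripper": 1,"translation": [0,0,0],"dr": [0,0,0]},
    {"gripper": 1,"translation": [0,0,0],"dr": [0,0,0]},
  ],
)

```text
clock: 9.12
eef_pos: [660.7, -27.9, 308.1]
tcp_rot: [-3.132, 0.001, -1.142]
contact_force: [-5.9, 1.1, 18.9]
opening: 0.003
```

At 18.9 N the height no longer changes: TCP is 308.1, which puts the tip at 283, exactly 12 mm below 295. That is the stop. I lift off and check.

Emit:
jog_arm(
  deltas=[
    {"gripper": 1,"translation": [0,0,0.04],"dr": [0,0,0]},
    {"gripper": 1,"translation": [0,0,0.06],"dr": [0,0,0]},
    {"gripper": 1,"translation": [0,0,0.1],"dr": [0,0,0]},
    {"gripper": 1,"translation": [0,0,0.2],"dr": [0,0,0]},
    {"gripper": 1,"translation": [0,0,0.25],"dr": [0,0,0]},
    {"gripper": 1,"translation": [0,0,0.25],"dr": [0,0,0]},
    {"gripper": 1,"translation": [0,0,0],"dr": [0,0,0]},
    {"gripper": 1,"translation": [0,0,0],"dr": [0,0,0]},
    {"gripper": 1,"translation": [0,0,0],"dr": [0,0,0]},
    {"gripper": 1,"translation": [0,0,0],"dr": [0,0,0]},
  ],
)

```text
clock: 9.95
eef_pos: [659.2, -28.0, 393.1]
tcp_rot: [-3.138, 0.003, -1.142]
contact_force: [0.1, -0.5, -0.5]
opening: 0.002
```

```bash
python3 s.py; python3 - <<'E'
from h import *
a=r.grab_frame("side");b=cv2.imread("pics/a5.png")
cv2.imwrite("pics/s6.png",np.hstack([cv2.resize(i[110:210,190:290],(400,400),interpolation=2) for i in(b,a)]))
E
```

```text
tcp [659.2 -28.  393.1] x [ 0.415 -0.91  -0.003] z [ 0.002  0.004 -1.   ] q [-0.05  0.32  1.39  0.    1.44  1.09] F [ 0.1 -0.5 -0.5] open 0.002 t 9.95
```

View pics/s6.png

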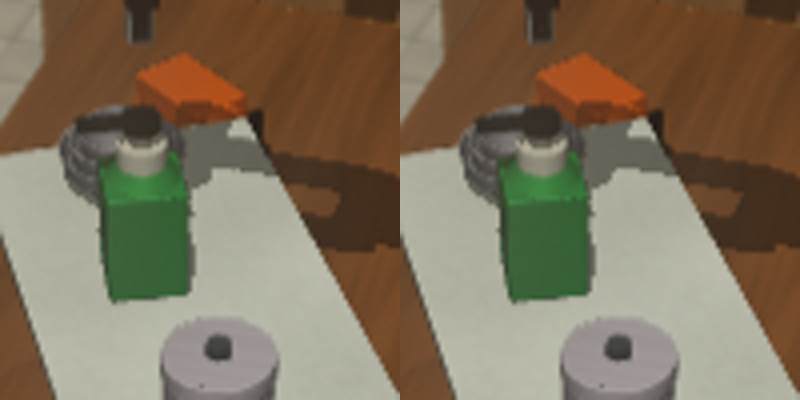

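The before and after crops match: the bottle stands in the same place, with its head up at (141,122) in both. The fingers are clear, so I hand in.

```bash
python3 -c "
from rig import r
print(r.sign_off())"
```

```text
the job is handed in; nothing more can be done
None
```

The green dispenser is standing upright on the shelf, its pump was pushed to the stop and has sprung back, and I handed the job in at about 10 s. No verdict was reported.

**What I did:** I gripped the pump head with the tool tilted about 57°, swung the bottle up roughly 90° over its base edge, and released it. Then I pressed the head down with the shut fingers and lifted clear.

**Last checks:**
- **Stop reached:** the tool stayed at 308.1 mm while the force rose from 10.8 to 18.9 N. That is 12 mm below the head's raised height, the full pump travel.
- **Sprung back:** side pictures from before and after the press look the same, with the dispenser in the same place and its head up.
- **Position:** the base centre is near (659, -28) mm, well inside the board's edges.
- **Clear of everything:** the contact force was about 0.5 N at the end, and the fingers were 73 mm above the head.
- **Other objects:** the bowls and dabba show no movement in the pictures. I did not measure the tray or spoon rest again, but the arm never came near them.

**Disagreements:** the first estimate of the bottle's position was about 5 mm off along its axis when checked against both views, and about 5 mm off sideways in the wrist view. I corrected both before gripping. During the press the sideways force rose to about 6 N, but the bottle did not shift.

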